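Bring a roller sleeve out through the pass box of a solvent wash tank

TASK

A washed roller sleeve is waiting in the pass box. Push the inner shutter's tab up against its stop with the fingers and press firmly (about 5 N), to feel that it is fully shut; only then swing the outer door wide open by its lip, and push the drift rod in by its palm plate until the sleeve stands upright on the landing plate, completely outside the chamber. Keep the inner shutter shut, do not touch the sleeve with the gripper, and leave the bottles, the tin and the tape roll where they are.

Things in the scene. Friction and masses are not known exactly. Their poses are not given: they have to be found in the camera images.
- passbox: Fixed grey metal pass box joined to a solvent wash tank, turned up to 17 degrees. Origin: on the table under the chamber centre. Box frame (used below, mm): x toward the wash tank, y from the outer door toward the drift rod, z up. Chamber 100 (x) by 120 (y) outside; clear roof, top at z 116; floor at z 12. Its mouth, y = -60, 86 wide, is shut by the outer door.
- landing (a point): Centre of the landing plate, top at z 12, which continues the chamber floor outside the mouth: y -60 to -185, x -55 to 55 in the box frame. The sleeve is to end on it.
- tank_top (a point): Centre of the wash tank's top, z 85 (glass cover to 93, its handle to 101). The tank is a solid block at x 95 to 335, y -200 to 200 in the box frame; a hood, x 80 to 130, y -65 to 65, top at z 110, joins it to the chamber.
- stop_lug (a point): Centre of the top (z 161) of the fixed dark steel stop lug on the far edge of the chamber roof: x 44 to 80, y -38 to -26 in the box frame. The shutter's tab meets it when shut.
- inner_shutter (a joint): Inner shutter: steel plate on the tank side of the chamber (x = 62), sliding along the box's y. 0 = fully shut (tab against the stop lug), grows in m toward +y as it opens, to 0.060. Starts anywhere in that range, stays where left; sliding takes about 1 N. A gap of a few mm is still open and is best felt.
- inner_tab (a point): Middle of the push face (+y face) of the shutter's upright tab, 145 above the table. The tab is a steel plate 34 wide (x), 10 thick (y), standing from the chamber roof (116) to 165. Fully shut, this point is at x 62, y -16 in the box frame.
- outer_door (a joint): Outer door, rad: 0 = shut, grows to 1.6 as it swings outward (away from the chamber, over the landing plate; anticlockwise seen from above). Vertical hinge, friction about 0.15 N m, stays where it is left, no latch.
- outer_hinge (a point): Point on the outer door's hinge axis: x 50, y -63 in the box frame, 137 above the table.
- outer_lip (a point): Point on the chamber-side face of the outer door's upright pull lip, 120 from the hinge axis, 137 above the table. The door is a steel plate 8 thick, z 14 to 116, 138 long; the lip is its outer 60 (78 to 138 from the hinge), raised to z 160, above the roof. The chamber-side face runs 1 mm outside the hinge axis. Shut, the door overhangs the near wall (x = -50) by 38.
- drift_rod (a joint): Drift rod, m: 0 = fully out, grows to 0.125 as it is pushed in toward the box's -y. Starts at 0 to 0.015. Takes about 3 N plus the sleeve's friction, stays where it is left. It pushes the sleeve ahead of its inner push plate (60 wide, 50 high), whose face is at y = +45 minus the travel.
- rod_palm (a point): Point on the outer (+y) face of the rod's black palm plate, 75 above the table; at zero travel it is at x 0, y 215 in the box frame. Plate 50 wide (x), 8 thick, from 20 to 95 above the table. Rod 12 diameter, 50 above the table.
- sleeve: Loose steel roller sleeve, an upright tube 44 outside diameter, 26 bore, 45 tall, about 0.18 kg, standing inside the chamber. Origin: centre of its underside; z along the bore. Not to be touched with the gripper.
- bottle: Bystander: green glass bottle, 64 diameter, 210 tall, standing on the robot's side of the pass box. Origin: centre of its underside.
- dark_bottle: Bystander: black bottle with a blue cap, 56 diameter, 170 tall, standing beyond the drift rod's palm plate. Origin: centre of its underside.
- tin: Bystander: small tin, 72 diameter, 85 tall, standing near the landing plate on the robot's side. Origin: centre of its underside.
- tape_roll: Bystander: roll of paper tape lying flat, 90 diameter, 25 high, beside the drift rod. Origin: centre of its underside.

How it is judged:
On the way, in this order (a step that is already met when the one before it is completed fails the run):
1. the fingers press on the inner shutter with more than 3 N while it is fully shut (within 3 mm) (value of joint inner_shutter below 0.003 m and contact force between the fingers and inner_shutter above 3 N).
2. the outer door is swung open by more than 1.1 rad, the inner shutter still shut (value of joint inner_shutter below 0.003 m and value of joint outer_door above 1.1 rad), for 0.2 s.
3. the drift rod is pushed in by more than 100 mm and the sleeve stands on the landing plate, outside the chamber (value of joint drift_rod above 0.1 m and y of sleeve in the frame of passbox between -0.185 and -0.085 m and x of sleeve in the frame of passbox between -0.05 and 0.05 m and z of sleeve in the frame of passbox between 0.006 and 0.018 m and angle between sleeve's own z axis and vertical below 0.15 rad), for 0.2 s.
At the end, for the whole second after the job is handed in: The inner shutter is shut (within 3 mm), the outer door open by more than 1.1 rad, the drift rod in by more than 100 mm, and the sleeve stands upright and at rest on the landing plate with its axis at least 25 mm (its whole body) beyond the chamber mouth and over the plate (all of step 2 and all of step 3 and linear speed of sleeve below 0.02 m/s); the robot touches nothing.
It fails at once if the outer door is open (over 0.08 rad) while the inner shutter is not shut (over 4 mm) (value of joint outer_door above 0.08 rad and value of joint inner_shutter above 0.004 m).
It fails at once if the gripper touches the sleeve (contact force between the fingers and sleeve above 0.5 N).
It fails at once if a bystander is moved by more than 30 mm or tipped (distance of any of bottle, dark_bottle, tin, tape_roll from where it was at the start of the episode above 0.03 m or angle between any of bottle, dark_bottle, tin, tape_roll's own z axis and vertical above 0.3 rad).
It also fails if it takes over 61 s, if anything falls off the work surface, if the arm or the gripper's body presses on something with over 40 N, if the wrist force passes 120 N, or if a joint passes its speed limit or range.

ROBOT

A 7-joint arm with a two-finger parallel gripper is mounted at the origin on the work surface. World frame = base frame: x ahead of the robot, y to its left, z up, the work surface at z = 0. Lengths are in m, angles in rad, forces in N, time in s.
With the tool pointing down it reaches from about 0.4 to 0.85 m from the base axis. Payload 4.5 kg.
Tool frame: the origin (TCP) lies at the very end of the fingers, on their centre line; the grasp point (between the pads) lies 19 mm behind it (grip_point_offset is the distance from the TCP to the grasp point, in m); z points along the fingers, y is the line along which they close (so a half turn about z gives the same grasp; the last joint's range is limited). The gripper opens to 88 mm and grips with 3 to 60 N. Pads are 18 mm wide; open, the fingers measure 123 mm over their backs; the gripper's body (75 mm by 187 mm) begins 45 mm behind the grasp point.
Start: joints at [1.185, 0.689, -0.195, 1.565, 0.157, 0.902, -0.215], TCP at [0.255, -0.571, 0.239] pointing down, gripper open.
Joint ranges: [-3.01, 3.01], [-0.46, 2.08], [-1.47, 1.51], [0.13, 2.56], [-1, 4.14], [0.04, 2.09], [-2.66, 2.66]. Speed limits (rad/s): [2.57, 2.57, 3.14, 3.14, 3.14, 3.14, 3.14].

INTERFACE

Orientations are given as a unit quaternion [x, y, z, w].
In Python, from plant import get_state, snapshot, camera_params, finish_job, grip_point_offset gives the robot as it stands.
- The arm moves only by the shell command python3 -m handwheel FILE [FORCE], which reads ROWS from the file FILE. ROWS is a JSON list that holds a single list of rows (three levels of brackets), with 1 to 10 rows, each of 7 numbers: the opening from 0.0 (shut) to 1.0 (fully open), then dx, dy, dz in m, then a rotation vector rx, ry, rz in rad; each row is the pose to reach, as a shift and turn from the pose commanded when the command began, along the tool's axes at that moment; what a row does not reach only later rows make up. A row lasts 1/10 s, in which the tool goes at most 0.05 m and 0.15 rad, less where a joint would pass 70% of its speed; a pose out of reach is approached as far as the arm can. The fingers move at their own pace and stop on an object; FORCE is the grip in N (left out, the last holds). Time passes only in rows, so rows that do not move let the fingers close. It prints the time, the measured TCP pose, the force, the opening and the grip force at its end. Input that does not fit is refused with a message, and nothing moves.
- get_state(): the state, without advancing time (a new reading comes with each control period).
- snapshot(name): name is "scene" or "top" or "wrist"; returns (picture, depth): 400x640x3 uint8, red, green, blue; 400x640 float32, m along the optical axis (not along the pixel's ray), 0 where there is no reading.
- camera_params(name): a dict with "fx", "fy", "cx", "cy" (pixels), "rvec" (rotation vector, rad) and "tvec" (3), from world to camera coordinates, as OpenCV has them. Camera axes: x right, y down, z forward; pixel columns grow to the right and rows downward; lengths in m; the calibration is good to about 2 mm. The wrist camera is an equidistant fisheye: a pixel r from the principal point sees the ray r / f radians off the axis. A picture is of the moment at which its call begins: read the wrist's pose just before it. camera_params takes no time and is no camera call; for the wrist camera it gives the pose at the moment of the call.
- finish_job(): hands the job in; it is judged then, once.
The state is a dict: "clock": time; "q": joint angles; "qd": joint speeds; "joint_torque": joint torques, N m; "tool_pos": TCP position; "eef_rot": TCP orientation; "contact_force": force on the tool from outside, world axes, zero at the start; "moment": the same for the moment, N m; "opening": opening from 0.0 (shut) to 1.0 (fully open); "finger_force": force on a finger pad.
Only numpy, scipy, OpenCV 4.12 (cv2) and the standard library are available. Lean on these libraries where they do the work, as an engineer would, in place of code of your own. Each camera call takes 0.05 s, during which the arm holds its last target. There are 200 camera calls.

## Working session

There is one attempt and no reset: what is moved stays moved. The work goes in short steps, Python scripts to look and compute and a shell command to move; the robot and the scene stay as the last step left them, time stands still between calls to the robot, and variables do not carry over. Pictures are saved under pics/ and viewed, at most 10 in all, crops included, and the job is handed in when it is done.

```bash
ls; mkdir -p pics
python3 - <<'E'
from plant import *
import cv2,numpy as np
s=get_state();print({k:np.round(v,3).tolist() for k,v in s.items()},grip_point_offset)
for n in("scene","top"):
    p,d=snapshot(n);cv2.imwrite(f"pics/{n}0.png",p[:,:,::-1]);np.save(n+"0.npy",d);print(camera_params(n))
E
```

```text
pics
{'clock': 0.0, 'q': [1.185, 0.69, -0.195, 1.566, 0.157, 0.902, -0.215], 'qd': [0.002, 0.0, -0.0, 0.001, -0.001, -0.001, 0.001], 'joint_torque': [-0.0, -52.756, -1.267, -15.343, -0.053, 0.007, 0.0], 'tool_pos': [0.254, -0.57, 0.238], 'eef_rot': [0.978, 0.208, -0.0, -0.001], 'contact_force': [0.178, 0.285, -0.144], 'moment': [0.033, 0.043, -0.015], 'finger_force': 0.0, 'opening': 1.001} 0.0187
{'fx': 446.8241583657306, 'fy': 446.8241583657306, 'cx': 316.40925647401224, 'cy': 201.56981405064553, 'rvec': array([ 2.10003644,  0.75192753, -0.39718469]), 'tvec': array([-0.51206663, -0.06491951,  1.41350386])}
{'fx': 391.02190097797165, 'fy': 391.02190097797165, 'cx': 315.3735204247904, 'cy': 202.7366218735609, 'rvec': array([ 2.13639256, -2.18775121,  0.09245638]), 'tvec': array([0.11722899, 0.58650195, 1.15388433])}
```

View pics/scene0.png

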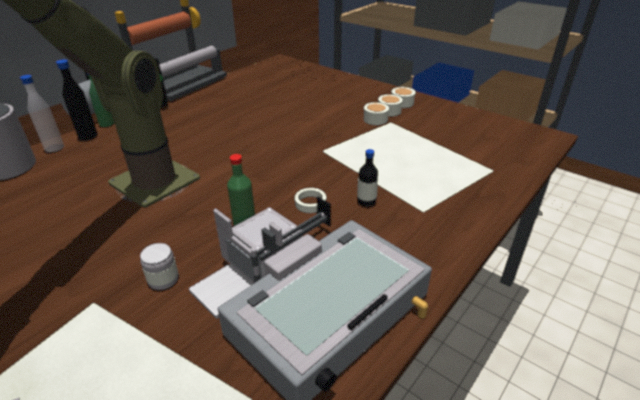

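View pics/top0.png

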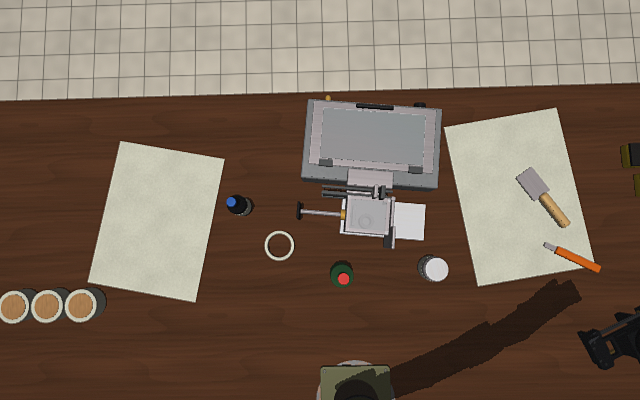

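The scene view shows the box beside the tank, with the door on the robot's right and the palm plate on the left. In the top view the chamber is near (368,215), palm plate (300,211), landing (408,222), tin (433,268), green bottle (342,274), tape (279,245) and dark bottle (239,205). The tank's front edge runs from (302,182) to (440,188). Next I'll fit the pose from the depth.

```bash
cat > h.py <<'E'
import numpy as np,cv2
from plant import *
from scipy.spatial.transform import Rotation as R
def cloud(name,d):
    c=camera_params(name);v,u=np.mgrid[0:400,0:640]
    P=np.stack([(u-c['cx'])/c['fx']*d,(v-c['cy'])/c['fy']*d,d],-1)
    M=cv2.Rodrigues(c['rvec'])[0];return (P-c['tvec'])@M
def proj(name,p):
    c=camera_params(name);K=np.array([[c['fx'],0,c['cx']],[0,c['fy'],c['cy']],[0,0,1.]])
    return cv2.projectPoints(np.float64(p).reshape(-1,1,3),c['rvec'],c['tvec'],K,None)[0][:,0]
E
python3 - <<'E'
from h import *
d=np.load("top0.npy");W=cloud("top",d);z=W[...,2]
v,u=np.mgrid[0:400,0:640]
def st(m,n):
    p=W[m];print(n,len(p),p.mean(0).round(4),p.min(0).round(3),p.max(0).round(3))
m=(z>.07)&(z<.105)&(u>290)&(u<450)&(v>90)&(v<192)
m=cv2.morphologyEx(m.astype(np.uint8),cv2.MORPH_OPEN,np.ones((9,9)))>0
st(m,"tank");print(cv2.minAreaRect((W[m][:,:2]*1000).astype(np.float32)))
# front edge of the tank: line fit
for box,n,zr in [((225,255,190,220),'dark',(.03,.25)),((262,296,228,262),'tape',(.012,.05)),((325,360,258,292),'green',(.02,.25)),((415,452,250,286),'tin',(.07,.1)),((290,310,198,225),'palm',(.06,.12)),((380,397,228,252),'lip',(.13,.18)),((320,375,184,200),'rail?',(.1,.2)),((368,390,180,202),'tab/lug',(.14,.18)),((338,396,190,240),'roof',(.1,.13)),((395,430,200,245),'land',(.006,.03))]:
    m=(u>=box[0])&(u<box[1])&(v>=box[2])&(v<box[3])&(z>zr[0])&(z<zr[1]);
    if m.any(): st(m,n);print('   ',cv2.minAreaRect((W[m][:,:2]*1000).astype(np.float32)))
p=cv2.imread("pics/top0.png")[170:260,280:440];cv2.imwrite("pics/crop0.png",cv2.resize(p,None,fx=5,fy=5,interpolation=cv2.INTER_CUBIC))
E
```

```text
tank 10034 [ 0.7589 -0.065   0.0904] [ 0.618 -0.275  0.07 ] [0.895 0.139 0.105]
((758.0725708007812, -66.00650024414062), (399.2735290527344, 240.92791748046875), 83.9009780883789)
dark 397 [0.5802 0.3189 0.1155] [0.557 0.299 0.03 ] [0.609 0.354 0.174]
    ((582.7177734375, 324.7607421875), (48.72483444213867, 55.37936782836914), 64.6312026977539)
tape 265 [0.4646 0.2162 0.0244] [0.422 0.171 0.012] [0.507 0.259 0.033]
    ((464.45501708984375, 215.0615234375), (87.369140625, 84.17347717285156), 88.67462158203125)
green 470 [0.3832 0.0374 0.1513] [0.347 0.004 0.025] [0.41  0.066 0.213]
    ((379.2332763671875, 35.01971435546875), (62.32011032104492, 60.889381408691406), 24.812164306640625)
tin 499 [ 0.3883 -0.2327  0.0834] [ 0.352 -0.268  0.07 ] [ 0.423 -0.201  0.092]
    ((386.88934326171875, -233.88169860839844), (69.1886215209961, 66.30680084228516), 15.169563293457031)
palm 62 [0.5648 0.152  0.0888] [0.541 0.14  0.06 ] [0.589 0.159 0.099]
    ((564.5802001953125, 148.4505157470703), (16.97686195373535, 48.57573318481445), 84.08743286132812)
lip 100 [ 0.4769 -0.1027  0.1536] [ 0.45
[... 190 characters left out ...]
65  0.101] [0.632 0.086 0.168]
    ((610.5779418945312, 10.586013793945312), (149.79965209960938, 44.22950744628906), 88.44556427001953)
tab/lug 136 [ 0.6026 -0.0715  0.1598] [ 0.584 -0.088  0.14 ] [ 0.62  -0.055  0.168]
    ((602.7523193359375, -71.47106170654297), (31.463333129882812, 35.11846923828125), 86.52701568603516)
roof 1893 [ 0.5497 -0.0466  0.1159] [ 0.474 -0.122  0.101] [0.615 0.038 0.13 ]
    ((545.7057495117188, -39.876564025878906), (160.7457733154297, 137.41278076171875), 87.4319076538086)
land 1062 [ 0.5301 -0.1826  0.0119] [ 0.465 -0.234  0.006] [ 0.587 -0.136  0.02 ]
    ((524.5606689453125, -185.31179809570312), (96.60710906982422, 122.16581726074219), 86.92024993896484)
```

View pics/crop0.png

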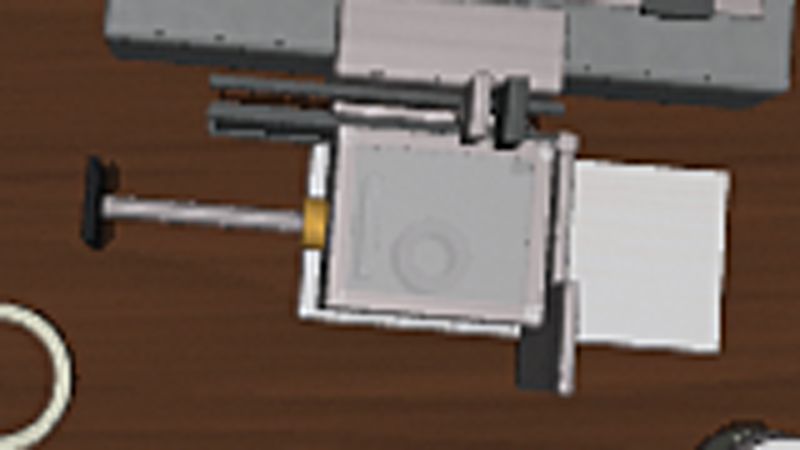

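Run:
```python
from h import *
d=np.load("top0.npy");W=cloud("top",d);z=W[...,2];v,u=np.mgrid[0:400,0:640]
from scipy.optimize import least_squares
pts=np.array([[55,-185,12],[-55,-185,12],[-88,-72,160],[-88,-64,160],[-28,-72,160],[80,-38,161],[80,-26,161],[25,215-5,95]])/1000
px=np.array([[729,172],[719,351],[573,393],[560,393],[577,284],[528,79],[508,77],[95,157]])/5+[280,170]
def w(t,p): return R.from_euler('z',t[2]).apply(p)+[t[0],t[1],0]
f=lambda t:(proj("top",w(t,pts))-px).ravel()
r=least_squares(f,[.544,-.043,-.106],loss='soft_l1');t=r.x;print(t[:2],np.degrees(t[2]));print(r.fun.reshape(-1,2).round(1))
# depth-based: tank edges and lip/palm/tab in box frame
for tt in (t,np.array([.5442,-.0432,-.104])):
    B=R.from_euler('z',-tt[2]).apply((W-[tt[0],tt[1],0]).reshape(-1,3)).reshape(W.shape)*1000
    bx,by,bz=B[...,0],B[...,1],B[...,2]
    pr=lambda n,m,a:print(n,m.sum(),np.percentile(a[m],[2,10,50,90,98]).round(1))
    tk=(bz>78)&(bz<98)&(bx>60)&(bx<345)&(abs(by)<215)
    for lo in(-180,-90,90,150):
        m=tk&(by>lo)&(by<lo+30);pr('tank x',m&(u>0),bx)
    for lo in(150,250): pr('tank y',tk&(bx>lo)&(bx<lo+50),by)
    pr('palm y',(bz>70)&(bz<105)&(by>170)&(by<240)&(abs(bx)<30),by)
    pr('palm x',(bz>70)&(bz<105)&(by>170)&(by<240)&(abs(bx)<40),bx)
    m=(bz>150)&(bz<175)&(abs(bx+58)<40)&(abs(by+68)<20);pr('lip y',m,by);pr('lip x',m,bx)
    m=(bz>150)&(bz<175)&(bx>35)&(bx<90)&(by>-60)&(by<60)
    pr('tablug y',m,by);pr('x',m,bx);print(np.sort(by[m&(abs(bx-60)<8)]).round(0))
    m=(bz>125)&(bz<170)&(bx>35)&(bx<90)&(by>-60)&(by<60);print(np.histogram(by[m],np.arange(-60,60,4)))
```

```text
[ 0.54200671 -0.0441922 ] -5.871092147373613
[[-0.2 -0.1]
 [-0.   0.1]
 [ 0.3  0.5]
 [-0.2  0.2]
 [ 0.8 -0.3]
 [ 0.4 -0.2]
 [-0.  -0.2]
 [-4.5 -0.2]]
tank x 806 [100.1 118.  212.2 309.2 328.8]
tank x 785 [102.1 125.9 217.4 308.5 328.3]
tank x 806 [102.1 119.9 213.6 307.4 327.7]
tank x 811 [101.5 120.9 213.4 309.7 330.8]
tank y 2294 [-1.902e+02 -1.577e+02 -1.000e-01  1.590e+02  1.918e+02]
tank y 2237 [-190.2 -157.2    1.4  159.6  191.4]
palm y 58 [194.5 194.7 197.6 201.5 202.4]
palm x 58 [-21.1 -17.    2.4  21.1  26.2]
lip y 82 [-69.7 -69.1 -65.7 -62.4 -62.1]
lip x 82 [-84.1 -80.2 -53.8 -32.2 -26.9]
tablug y 123 [-36.5 -34.3 -25.4  -6.8  -5.9]
x 123 [46.3 48.7 62.5 77.8 81. ]
[-37. -37. -37. -36. -36. -34. -34. -34. -34. -34. -33. -32. -31. -31.
 -31. -31. -31. -29. -29. -29. -28. -28. -28. -26. -26. -26. -26. -26.
 -26. -25. -24. -15. -15. -15. -15. -14. -14. -12. -12. -12. -12. -12.
 -10.  -9.  -9.  -9.  -9.  -8.  -7.  -7.  -7.  -7.  -6.  -6.  -6.  -6.]
(array([ 1,  0,  0,  0,  0,  5, 22, 22, 39,  0,  0, 17, 24, 31,  0,  0,  0,
        0,  0,  0,  0,  0,  0,  0,  0,  0,  0,  0,  0])
[... 579 characters left out ...]
[-86.1 -82.2 -55.8 -34.2 -28.9]
tablug y 123 [-37.6 -35.5 -26.5  -7.9  -7. ]
x 123 [44.3 46.7 60.5 75.8 78.9]
[-38. -38. -38. -37. -37. -35. -35. -35. -35. -35. -35. -32. -32. -32.
 -32. -32. -31. -30. -30. -30. -30. -29. -29. -27. -27. -27. -27. -27.
 -27. -26. -25. -16. -16. -16. -16. -15. -15. -13. -13. -13. -13. -13.
 -12. -11. -11. -11. -10. -10.  -9.  -9.  -8.  -8.  -8.  -8.  -7.  -7.]
(array([ 0,  0,  0,  0,  0, 11, 22, 23, 32,  0,  3, 21, 20, 28,  0,  0,  0,
        0,  0,  0,  0,  0,  0,  0,  0,  0,  0,  0,  0]), array([-60, -56, -52, -48, -44, -40, -36, -32, -28, -24, -20, -16, -12,
        -8,  -4,   0,   4,   8,  12,  16,  20,  24,  28,  32,  36,  40,
        44,  48,  52,  56]))
```

Box pose is about (0.543, -0.0437) m with yaw -5.9°. The shutter is about 10 mm open and the rod about 13 mm in. I'll add a helper that turns box-frame targets into tool-axis shifts.

```bash
cat >> h.py <<'E'
T0=np.array([.543,-.0437,0]);YAW=np.radians(-5.9);RB=R.from_euler('z',YAW)
def box(s=None): # tcp in box frame, mm; yaw of tool y from box x, rad; force in the box frame
    s=s or get_state();r=R.from_quat(s['eef_rot']);y=RB.inv().apply(r.apply([0,1,0]))
    return (RB.inv().apply(np.array(s['tool_pos'])-T0)*1000).round(1),round(float(np.arctan2(y[1],y[0])),3),RB.inv().apply(s['contact_force']).round(1),s['clock'].__round__(1)
def rows(x,y,z,yaw=0): # one row for a box-frame target (mm), tool down
    s=get_state();r=R.from_quat(s['eef_rot']);t=RB.apply([x,y,z])/1000+T0
    c,sn=np.cos(yaw),np.sin(yaw)
    rt=RB*R.from_matrix(np.array([[-sn,c,0],[c,sn,0],[0,0,-1.]]).T) # columns: tool x,y,z
    return np.r_[r.inv().apply(t-s['tool_pos']),(r.inv()*rt).as_rotvec()].round(3).tolist()
E
python3 -c "
from h import *
print(box());print(rows(62,28,220))"
```

```text
(array([-232.9, -553.4,  238. ]), -1.048, array([-0. , -0.1,  0.4]), 0.1)
[0.546, -0.356, 0.019, -0.002, -0.001, -1.048]
```

```bash
echo '[[[0,0.546,-0.356,0,0,0,-1.048],[0,0.546,-0.356,0,0,0,-1.048],[0,0.546,-0.356,0,0,0,-1.048],[0,0.546,-0.356,0,0,0,-1.048],[0,0.546,-0.356,0,0,0,-1.048],[0,0.546,-0.356,0,0,0,-1.048],[0,0.546,-0.356,0,0,0,-1.048],[0,0.546,-0.356,0,0,0,-1.048],[0,0.546,-0.356,0,0,0,-1.048],[0,0.546,-0.356,0,0,0,-1.048]]]' > rows.txt && python3 -m handwheel rows.txt 20; python3 -c "
from h import *
print(box(),get_state()['q'],rows(62,28,220))"
```

```text
clock: 1.1
tool_pos: [0.5264, -0.149, 0.2385]
eef_rot: [0.743, 0.67, -0.0, -0.0]
contact_force: [1.0, -0.7, -0.0]
opening: 0.117
finger_force: 0.0
(array([  -5.6, -106.4,  238.5]), -0.0, array([ 1.1, -0.6, -0. ]), 1.1) [ 0.46671577  0.61312976 -0.45317872  1.79400381  0.35338107  0.81612995
 -0.26327344] [0.134, 0.068, 0.018, -0.001, 0.0, -0.0]
```

```bash
echo '[[[0,0.05,0.03,0,0,0,0],[0,0.1,0.06,0,0,0,0],[0,0.134,0.068,0,0,0,0],[0,0.134,0.068,0,0,0,0],[0,0.134,0.068,0,0,0,0],[0,0.134,0.068,0,0,0,0]]]' > rows.txt && python3 -m handwheel rows.txt; python3 -c "
from h import *
print(box(),rows(62,22,138));p,d=snapshot('scene');P=proj('scene',RB.apply([[62,0,145.]])/1000+T0)[0].astype(int)
cv2.imwrite('pics/s1.png',cv2.resize(p[150:290,180:380,::-1],None,fx=4,fy=4))"
```

```text
clock: 1.7
tool_pos: [0.6065, -0.0263, 0.2382]
eef_rot: [0.743, 0.669, -0.001, 0.0]
contact_force: [-0.6, -0.4, 0.2]
opening: 0.006
finger_force: 0.0
(array([ 61.4,  23.8, 238.2]), -0.002, array([-0.5, -0.5,  0.2]), 1.7) [-0.002, 0.001, 0.1, -0.001, 0.002, -0.002]
```

View pics/s1.png

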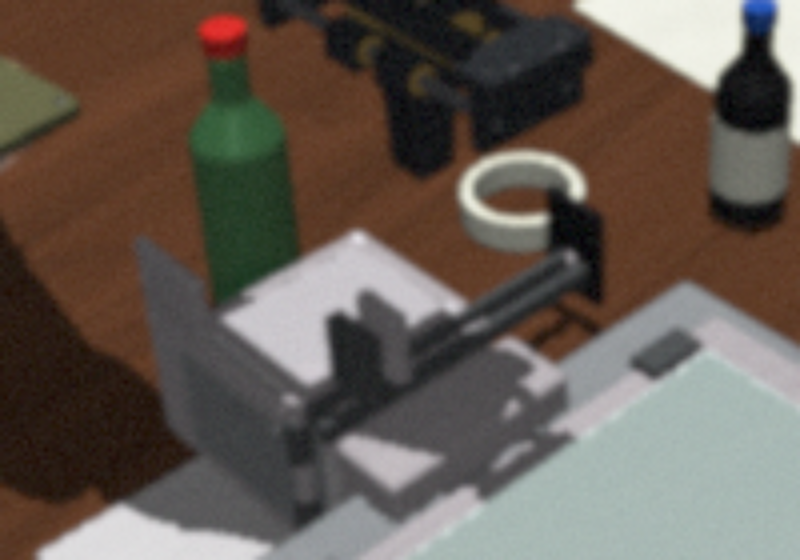

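The crop shows the closed fingers at (420,130) above the box. The light tab at (385,335) stands just behind the dark lug at (350,355), and the door lip is at (160,300). Next I lower behind the tab and then creep forward.

```bash
echo '[[[0,0,0,0.04,0,0,0],[0,0,0,0.08,0,0,0],[0,0,0,0.1,0,0,0],[0,0,0,0.1,0,0,0],[0,0,0,0.1,0,0,0]]]' > rows.txt && python3 -m handwheel rows.txt; echo '[[[0,-0.008,0,0,0,0,0],[0,-0.014,0,0,0,0,0],[0,-0.017,0,0,0,0,0],[0,-0.02,0,0,0,0,0],[0,-0.023,0,0,0,0,0],[0,-0.025,0,0,0,0,0],[0,-0.027,0,0,0,0,0],[0,-0.027,0,0,0,0,0]]]' > rows.txt && python3 -m handwheel rows.txt;python3 -c "
from h import *
print(box())"
```

```text
clock: 2.25
tool_pos: [0.6074, -0.0258, 0.1392]
eef_rot: [0.743, 0.669, -0.0, 0.0]
contact_force: [0.5, -0.6, -0.8]
opening: 0.0
finger_force: 0.0
clock: 3.05
tool_pos: [0.6046, -0.0514, 0.1387]
eef_rot: [0.743, 0.67, -0.0, 0.0]
contact_force: [0.5, 0.2, -0.2]
opening: 0.009
finger_force: 0.1
(array([ 62.1,  -1.3, 138.7]), -0.0, array([ 0.5,  0.3, -0.2]), 3.0)
```

```bash
for i in 1 2; do echo '[[[0,-0.002,0,0,0,0,0],[0,-0.003,0,0,0,0,0],[0,-0.003,0,0,0,0,0]]]' > rows.txt && python3 -m handwheel rows.txt >/dev/null;python3 -c "
from h import *
print(box())"; done
```

```text
(array([ 62. ,  -4.4, 138.7]), -0.0, array([ 0.3,  0.2, -0.1]), 3.4)
(array([ 62. ,  -4.5, 138.7]), 0.002, array([ 0.4,  5.1, -0.6]), 3.6)
```

```bash
echo '[[[0,-0.001,0,0,0,0,0],[0,-0.001,0,0,0,0,0],[0,-0.001,0,0,0,0,0],[0,-0.001,0,0,0,0,0]]]' > rows.txt && python3 -m handwheel rows.txt >/dev/null;python3 -c "
from h import *
print(box(),get_state()['opening'])
p,d=snapshot('scene');cv2.imwrite('pics/s2.png',cv2.resize(p[180:280,220:340,::-1],None,fx=6,fy=6,interpolation=2))"
```

```text
(array([ 62. ,  -4.5, 138.7]), 0.002, array([-0.3,  5.6, -0.4]), 4.0) 0.00420579492775348
```

View pics/s2.png

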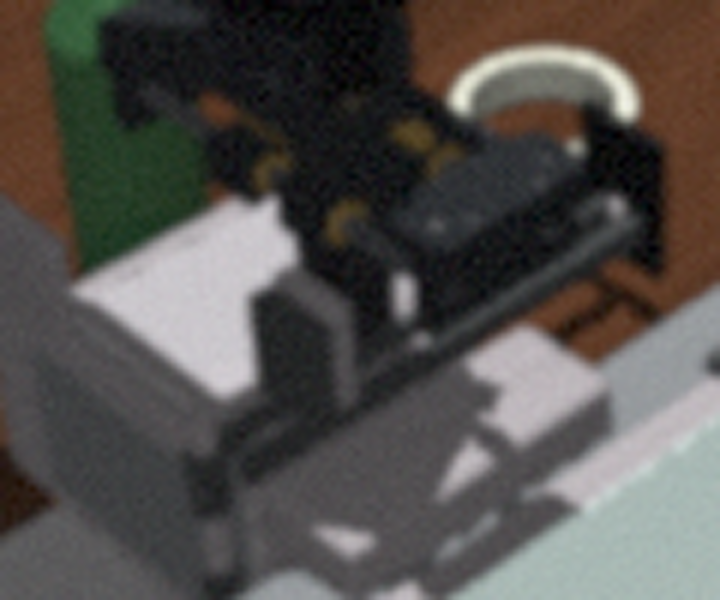

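The tab at (340,330) now sits flush against the lug, with the fingers right behind it. The shutter is stalled under a steady 5.6 N, so it is fully shut. Now I back off, rise and go to the door lip.

```bash
echo '[[[0,0.01,0,0,0,0,0],[0,0.015,0,-0.04,0,0,0],[0,0.015,0,-0.08,0,0,0],[0,0.005,-0.04,-0.09,0,0,0],[0,-0.01,-0.08,-0.09,0,0,0],[0,-0.025,-0.12,-0.09,0,0,0],[0,-0.03,-0.132,-0.09,0,0,0],[0,-0.03,-0.132,-0.09,0,0,0],[0,-0.03,-0.132,-0.09,0,0,0]]]' > rows.txt && python3 -m handwheel rows.txt >/dev/null;python3 -c "
from h import *
print(box(),rows(-70,-38,132))"
```

```text
(array([-68.9, -38.1, 229. ]), -0.0, array([0.1, 0.3, 0.2]), 5.0) [0.0, -0.001, 0.097, 0.002, 0.0, -0.0]
```

```bash
echo '[[[0,0,0,0.04,0,0,0],[0,0,0,0.08,0,0,0],[0,0,-0.001,0.097,0,0,0],[0,0,-0.001,0.097,0,0,0]]]' > rows.txt && python3 -m handwheel rows.txt >/dev/null;python3 -c "
from h import *
print(box())
for th in np.linspace(0,1.55,12):
    c,s=np.cos(th),np.sin(th);p=np.array([50,-63])+120*np.array([-c,-s])+10.5*np.array([-s,c]);print(round(th,2),rows(*p,132,th))"
```

```text
(array([-71. , -37.3, 129.4]), 0.002, array([-0.4,  0.1,  0.7]), 5.4)
0.0 [-0.015, 0.001, -0.003, -0.004, 0.0, 0.002]
0.14 [-0.032, 0.001, -0.003, -0.004, -0.0, -0.139]
0.28 [-0.049, 0.003, -0.003, -0.004, -0.0, -0.28]
0.42 [-0.065, 0.007, -0.003, -0.004, -0.001, -0.421]
0.56 [-0.081, 0.014, -0.003, -0.004, -0.001, -0.562]
0.7 [-0.095, 0.023, -0.003, -0.003, -0.001, -0.703]
0.85 [-0.109, 0.033, -0.003, -0.003, -0.002, -0.844]
0.99 [-0.12, 0.046, -0.003, -0.003, -0.002, -0.985]
1.13 [-0.13, 0.06, -0.003, -0.003, -0.002, -1.126]
1.27 [-0.137, 0.075, -0.003, -0.003, -0.002, -1.267]
1.41 [-0.143, 0.091, -0.003, -0.003, -0.003, -1.408]
1.55 [-0.146, 0.108, -0.003, -0.003, -0.003, -1.548]
```

```bash
echo '[[[0,-0.015,0.001,0,0,0,0],[0,-0.023,0.001,0,0,0,-0.07],[0,-0.032,0.001,0,0,0,-0.14],[0,-0.049,0.003,0,0,0,-0.28],[0,-0.065,0.007,0,0,0,-0.42],[0,-0.081,0.014,0,0,0,-0.56],[0,-0.095,0.023,0,0,0,-0.7],[0,-0.109,0.033,0,0,0,-0.84],[0,-0.109,0.033,0,0,0,-0.84]]]' > rows.txt && python3 -m handwheel rows.txt >/dev/null;python3 -c "
from h import *
print(box(),get_state()['q'].round(2))
for th in np.linspace(.85,1.55,8):
    c,s=np.cos(th),np.sin(th);p=np.array([50,-63])+120*np.array([-c,-s])+10.5*np.array([-s,c]);print(round(th,2),rows(*p,132,th))"
```

```text
(array([ -35.3, -148.8,  132.6]), 0.837, array([ 0.5, -0.5, -0.2]), 6.3) [ 0.64  0.79 -0.61  1.95  0.75  0.64  0.28]
0.85 [0.003, 0.001, 0.001, 0.003, 0.003, -0.013]
0.95 [-0.009, 0.0, 0.001, 0.002, 0.003, -0.113]
1.05 [-0.021, 0.001, 0.001, 0.002, 0.003, -0.213]
1.15 [-0.033, 0.003, 0.001, 0.002, 0.003, -0.313]
1.25 [-0.044, 0.007, 0.001, 0.002, 0.004, -0.413]
1.35 [-0.056, 0.011, 0.001, 0.002, 0.004, -0.513]
1.45 [-0.066, 0.017, 0.001, 0.002, 0.004, -0.613]
1.55 [-0.076, 0.023, 0.001, 0.001, 0.004, -0.713]
```

Then back away from the face and lift above everything.

```bash
echo '[[[0,-0.009,0,0,0,0,-0.11],[0,-0.021,0.001,0,0,0,-0.21],[0,-0.033,0.003,0,0,0,-0.31],[0,-0.044,0.007,0,0,0,-0.41],[0,-0.056,0.011,0,0,0,-0.51],[0,-0.066,0.017,0,0,0,-0.61],[0,-0.076,0.023,0,0,0,-0.71],[0,-0.076,0.023,0,0,0,-0.71]]]' > rows.txt && python3 -m handwheel rows.txt |grep force;echo '[[[0,0.008,0,0,0,0,0],[0,0.01,0,-0.04,0,0,0],[0,0.01,0,-0.08,0,0,0],[0,0.01,0,-0.11,0,0,0],[0,0.01,0,-0.11,0,0,0]]]' > rows.txt && python3 -m handwheel rows.txt >/dev/null; python3 -c "
from h import *
print(box(),rows(0,245,240),RB.apply([0,245,0])/1000+T0)"
```

```text
contact_force: [0.4, -0.1, -0.4]
finger_force: 0.0
(array([  25.5, -179.4,  246.4]), 1.548, array([ 0.6,  1.1, -0.7]), 7.6) [0.035, 0.424, 0.006, 0.005, 0.007, 1.548] [0.56818417 0.20000219 0.        ]
```

```bash
echo '[[[0,0.004,0.042,0,0,0,0.15],[0,0.008,0.085,0,0,0,0.3],[0,0.012,0.13,0,0,0,0.45],[0,0.016,0.17,0,0,0,0.6],[0,0.02,0.215,0,0,0,0.75],[0,0.024,0.26,0,0,0,0.9],[0,0.028,0.3,0,0,0,1.05],[0,0.031,0.345,0,0,0,1.2],[0,0.035,0.39,0,0,0,1.35],[0,0.035,0.424,0,0,0,1.5]]]' > rows.txt && python3 -m handwheel rows.txt >/dev/null; python3 -c "
from h import *
print(box(),rows(0,245,70))
p,d=snapshot('top');cv2.imwrite('pics/t2.png',cv2.resize(p[150:290,220:460,::-1],None,fx=3,fy=3,interpolation=2))
W=cloud('top',d);B=RB.inv().apply((W-T0).reshape(-1,3)).reshape(W.shape)*1000
m=(B[...,2]>135)&(B[...,2]<175)&(abs(B[...,0])<90)&(B[...,1]<-70)&(B[...,1]>-230)
q=B[m];print(len(q),q.mean(0).round(1),'door angle',np.arctan2(-63-q[:,1].mean(),50-q[:,0].mean()))
m=(B[...,2]>150)&(B[...,2]<175)&(abs(B[...,0]-62)<18)&(abs(B[...,1])<60);print(np.percentile(B[m][:,1],[2,50,98]))"
```

```text
(array([ -4.6, 247. , 241.3]), 0.044, array([ 0. , -0.1, -1.9]), 8.6) [-0.002, 0.005, 0.171, -0.001, -0.0, 0.044]
94 [  52.2 -168.5  155.7] door angle 1.5917034967137267
[-37.10221674 -25.45968134 -15.46468042]
```

View pics/t2.png

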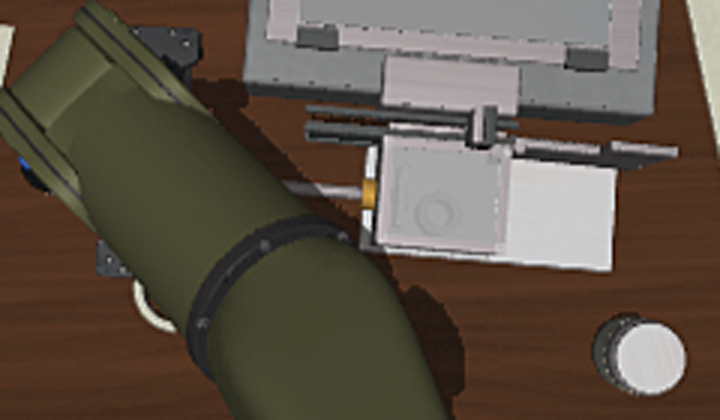

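The door is open about 1.53 rad along the upper side of the landing plate at (600,150). The tab at (480,125) is still against the lug, and the sleeve is at (437,213). The forearm hangs over the green bottle, so I'll check its height before lowering.

```bash
python3 -c "
from h import *
print(get_state()['q'].round(3),get_state()['tool_pos'])
for n in('top','scene'):
    p,d=snapshot(n);W=cloud(n,d).reshape(-1,3);W=W[(d.ravel()>0)]
    for x in np.arange(.05,.7,.1):
        print(n,round(x,2),[ (round(float(y),2),*np.percentile(q[:,2],[1,99]).round(2)) for y in np.arange(-.2,.4,.1) for q in [W[(abs(W[:,0]-x)<.03)&(abs(W[:,1]-y)<.05)&(W[:,2]>.22)]] if len(q)>20])
    if n=='scene': cv2.imwrite('pics/s3.png',p[:,:,::-1])
"
```

```text
[-0.164  0.681 -0.471  1.63   0.361  0.914 -0.824] [0.56362178 0.21037365 0.24192659]
top 0.05 []
top 0.15 []
top 0.25 []
top 0.35 [(0.0, np.float64(0.77), np.float64(0.84)), (0.1, np.float64(0.73), np.float64(0.84))]
top 0.45 [(0.0, np.float64(0.74), np.float64(0.78)), (0.1, np.float64(0.69), np.float64(0.78)), (0.2, np.float64(0.35), np.float64(0.69))]
top 0.55 [(0.1, np.float64(0.62), np.float64(0.68)), (0.2, np.float64(0.59), np.float64(0.67)), (0.3, np.float64(0.58), np.float64(0.61))]
top 0.65 [(0.2, np.float64(0.32), np.float64(0.35))]
scene 0.05 [(-0.1, np.float64(0.22), np.float64(0.41)), (0.0, np.float64(0.22), np.float64(0.48)), (0.1, np.float64(0.24), np.float64(0.37))]
scene 0.15 [(0.0, np.float64(0.41), np.float64(0.56))]
scene 0.25 [(0.0, np.float64(0.55), np.float64(0.56))]
scene 0.35 []
scene 0.45 [(0.2, np.float64(0.31), np.float64(0.35))]
scene 0.55 [(0.1, np.float64(0.55), np.float64(0.58)), (0.2, np.float64(0.25), np.float64(0.58))]
scene 0.65 [(0.2, np.float64(0.31), np.float64(0.57))]
```

View pics/s3.png

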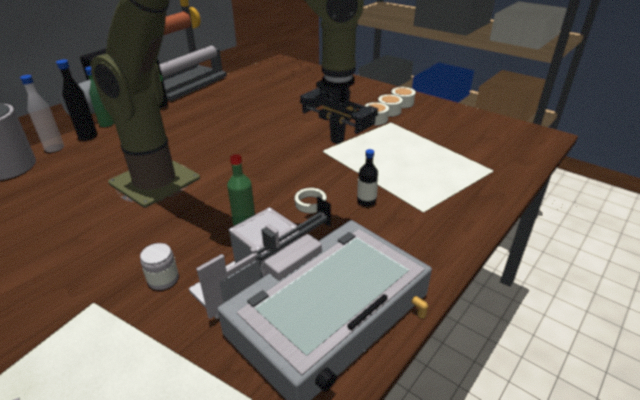

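The forearm is well clear of everything (above 0.5 m), and the bystanders haven't moved. Lowering behind the palm plate.

```bash
echo '[[[0,-0.002,0.005,0.04,0,0,0.044],[0,-0.002,0.005,0.08,0,0,0.044],[0,-0.002,0.005,0.12,0,0,0.044],[0,-0.002,0.005,0.15,0,0,0.044],[0,-0.002,0.005,0.166,0,0,0.044],[0,-0.002,0.005,0.166,0,0,0.044],[0,-0.002,0.005,0.166,0,0,0.044]]]' > rows.txt && python3 -m handwheel rows.txt|grep force; python3 -c "
from h import *
print(box(),rows(0,105.5,75))"
```

```text
contact_force: [1.0, -0.3, 0.4]
finger_force: 0.0
(array([  2.9, 240.8,  75.9]), 0.004, array([ 1. , -0.2,  0.4]), 9.4) [-0.135, -0.003, 0.001, -0.0, 0.001, 0.004]
```

```bash
echo '[[[0,-0.01,-0.003,0,0,0,0],[0,-0.02,-0.003,0,0,0,0],[0,-0.026,-0.003,0,0,0,0],[0,-0.032,-0.003,0,0,0,0],[0,-0.038,-0.003,0,0,0,0],[0,-0.044,-0.003,0,0,0,0],[0,-0.05,-0.003,0,0,0,0],[0,-0.056,-0.003,0,0,0,0],[0,-0.062,-0.003,0,0,0,0],[0,-0.068,-0.003,0,0,0,0]]]' > rows.txt && python3 -m handwheel rows.txt|grep force; python3 -c "
from h import *
print(box(),rows(0,105.5,75))"
echo '[[[0,-0.006,0,0,0,0,0],[0,-0.012,0,0,0,0,0],[0,-0.018,0,0,0,0,0],[0,-0.024,0,0,0,0,0],[0,-0.03,0,0,0,0,0],[0,-0.036,0,0,0,0,0],[0,-0.042,0,0,0,0,0],[0,-0.048,0,0,0,0,0]]]' > rows.txt && python3 -m handwheel rows.txt|grep force; python3 -c "
from h import *
print(box(),rows(0,105.5,75))"
```

```text
contact_force: [0.3, 3.7, 2.9]
finger_force: 2.0
(array([  0.5, 174.1,  75.8]), 0.006, array([-0. ,  3.7,  2.9]), 10.4) [-0.069, -0.001, 0.001, 0.0, -0.0, 0.006]
contact_force: [-0.0, 3.7, 2.9]
finger_force: 2.0
(array([  0.3, 125.7,  75.6]), 0.006, array([-0.4,  3.7,  2.9]), 11.2) [-0.02, -0.0, 0.001, -0.001, 0.0, 0.006]
```

```bash
echo '[[[0,-0.004,0,0,0,0,0],[0,-0.008,0,0,0,0,0],[0,-0.012,0,0,0,0,0],[0,-0.015,0,0,0,0,0],[0,-0.017,0,0,0,0,0],[0,-0.018,0,0,0,0,0],[0,-0.018,0,0,0,0,0]]]' > rows.txt && python3 -m handwheel rows.txt|grep force; python3 -c "
from h import *
print(box())
p,d=snapshot('top');cv2.imwrite('pics/t3.png',cv2.resize(p[150:290,260:460,::-1],None,fx=4,fy=4,interpolation=2))
W=cloud('top',d);B=RB.inv().apply((W-T0).reshape(-1,3)).reshape(W.shape)*1000
m=(B[...,2]>45)&(B[...,2]<70)&(abs(B[...,0])<40)&(B[...,1]<-66)&(B[...,1]>-190)
q=B[m];print(len(q),q.mean(0).round(1),q.min(0),q.max(0),cv2.minEnclosingCircle(q[:,:2].astype(np.float32)))"
```

```text
contact_force: [-1.4, 3.1, 0.1]
finger_force: 1.1
(array([  0.4, 107.7,  75.5]), 0.006, array([-1.8,  3. ,  0.1]), 11.9)<string>:7: RuntimeWarning: Mean of empty slice.
  ret = um.true_divide(
Traceback (most recent call last):
ValueError: zero-size array to reduction operation minimum which has no identity
```

View pics/t3.png

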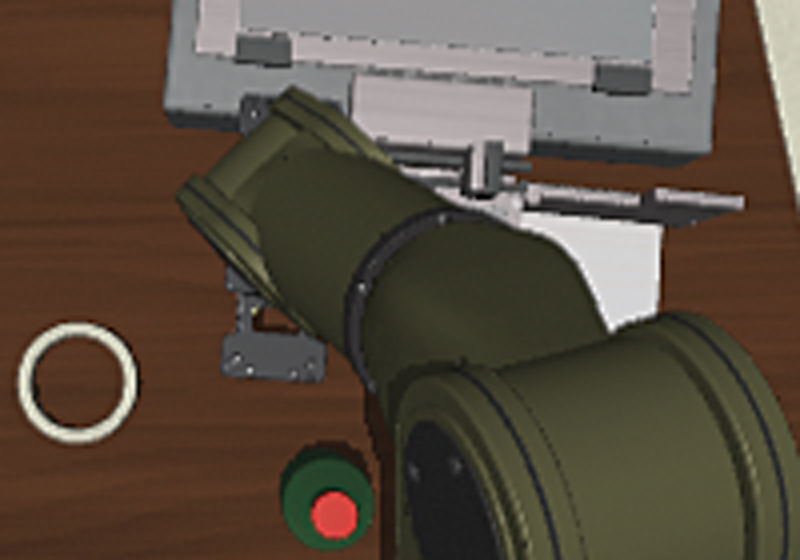

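The forearm hides the landing plate from above. I'll back off, lift and look again.

```bash
echo '[[[0,0.015,0,0,0,0,0],[0,0.04,0,0,0,0,0],[0,0.06,0,-0.04,0,0,0],[0,0.09,0,-0.08,0,0,0],[0,0.12,0,-0.12,0,0,0],[0,0.14,0,-0.165,0,0,0],[0,0.14,0,-0.165,0,0,0],[0,0.14,0,-0.165,0,0,0]]]' > rows.txt && python3 -m handwheel rows.txt|grep force; python3 -c "
from h import *
print(box())
p,d=snapshot('top');cv2.imwrite('pics/t4.png',cv2.resize(p[150:290,260:460,::-1],None,fx=4,fy=4,interpolation=2))
W=cloud('top',d);B=RB.inv().apply((W-T0).reshape(-1,3)).reshape(W.shape)*1000
m=(B[...,2]>45)&(B[...,2]<70)&(abs(B[...,0])<40)&(B[...,1]<-66)&(B[...,1]>-190)
q=B[m];print(len(q),q.mean(0).round(1),cv2.minEnclosingCircle(q[:,:2].astype(np.float32)) if len(q) else 0)
m=(B[...,2]>150)&(B[...,2]<175)&(abs(B[...,0]-62)<18)&(abs(B[...,1])<60);print(np.percentile(B[m][:,1],[2,50,98]))"
```

```text
contact_force: [-0.2, -0.0, -0.3]
finger_force: 0.0
(array([2.000e-01, 2.491e+02, 2.415e+02]), 0.007, array([-0.2, -0. , -0.3]), 12.8)
148 [-14.5 -89.9  58.5] ((-4.5173163414001465, -85.50111389160156), 37.33281707763672)
[-36.9925699  -25.62164673 -15.43782899]
```

View pics/t4.png

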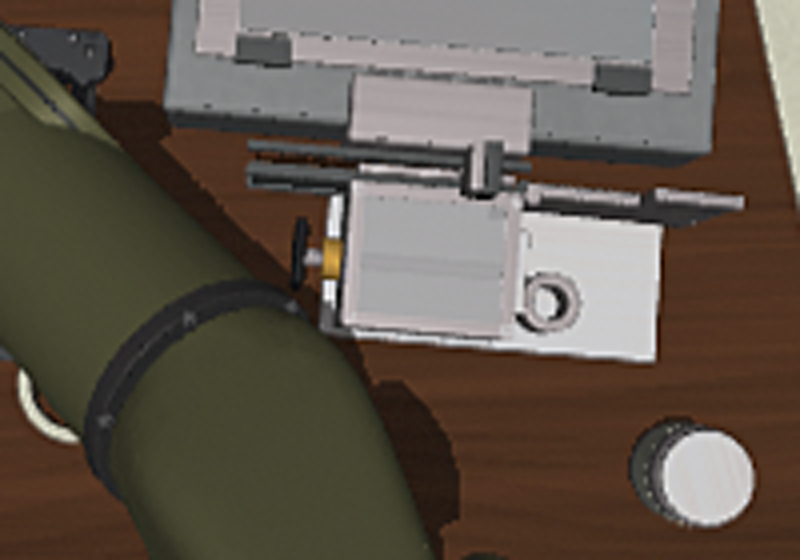

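The sleeve stands upright on the plate at (550,303), close to the mouth. I'll measure the margin more exactly.

```bash
python3 -c "
from h import *
p,d=snapshot('top')
W=cloud('top',d);B=RB.inv().apply((W-T0).reshape(-1,3)).reshape(W.shape)*1000
m=(B[...,2]>50)&(B[...,2]<66)&(abs(B[...,0]+14)<40)&(B[...,1]<-66)&(B[...,1]>-190)
q=B[m];print(np.percentile(q[:,1],[0,2,5,50,98]),np.percentile(q[:,0],[2,98]))
m=m&(B[...,1]<-90);q=B[m];A=np.c_[2*q[:,:2],np.ones(len(q))];
from scipy.optimize import least_squares
hull=cv2.convexHull(q[:,:2].astype(np.float32))[:,0];hull=hull[hull[:,1]<-95]
print(least_squares(lambda c:np.hypot(*(hull-c).T)-22,[-14,-95],loss='soft_l1').x,len(hull))
m=(B[...,2]>70)&(B[...,2]<105)&(abs(B[...,1]-95)<25)&(abs(B[...,0])<26);print('palm y',np.percentile(B[m][:,1],[2,50,98]))"
```

```text
[-115.29455967 -114.76928294 -112.51402852  -94.35079144  -73.15451899] [-38.9301745    2.40323378]
[-18.34798207 -93.22376995] 9
palm y [88.70224111 92.67048133 96.36646094]
```

The sleeve axis is at about y = -94 against the -85 limit, with the rod about 119 mm in. The shutter is shut, the door is open and the robot is clear, so I'm handing in.

```bash
python3 -c "
from plant import *
print(finish_job())"
```

```text
the job is handed in; nothing more can be done
None
```

I handed the job in at about 13 s of the 61 s allowed, and no verdict came back: the shutter was pressed shut at about 5.6 N, the door swung open to about 1.53 rad, the rod pushed in about 119 mm, and the sleeve left upright on the landing plate with its axis about 34 mm beyond the mouth (25 needed).

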